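# Surface-thermometer check of two lidded baking tins

## Task

Pick up the surface thermometer that stands on the round cork pad and, holding it upright, touch its foot gently to the raised boss in the middle of the lid of the long loaf tin and keep it there for about a second; then do the same on the boss of the round tin. Afterwards stand the thermometer back upright on the cork pad and let go, leaving both tins where they stood.

Things in the scene. Friction and masses are not known exactly. Their poses are not given: they have to be found in the camera images.
- probe_grip (a point): Surface thermometer, loose, 0.2 kg, 132 mm tall, standing upright on the cork pad and round about its upright axis: flat steel foot 42 mm across and 7 mm thick, thin steel stem 12 mm across, and above it an upright grey round handle 30 mm across from 56 to 128 mm above the underside of the foot. This point is on the axis in the handle, 92 mm above the underside of the foot; its z axis points up along the handle.
- probe_foot (a point): The thermometer's foot: this point is the centre of the flat underside of the foot, on the axis, 92 mm below probe_grip. z points up along the handle.
- long_tin_point (a point): Long loaf tin, plain metal with a flat lid: lid 200 x 100 mm, lid top 75 mm above the table, 1.4 kg, loose. In the middle of the lid is a raised flat round boss, 32 mm across and 6 mm high; this point is the centre of the boss's top face (81 mm above the table). y runs along the tin's length, z up. A cube-shaped tin with a 100 x 100 mm lid and the same boss stands near by: not to be measured.
- round_tin_point (a point): Round tin, plain metal with a flat round lid 140 mm across, lid top 60 mm above the table, 1.2 kg, loose. In the middle of the lid is a raised flat round boss, 32 mm across and 6 mm high; this point is the centre of the boss's top face (66 mm above the table). z up.
- rest_top (a point): Round cork pad, 100 mm across and 6 mm thick, fixed to the table; the thermometer stands on it at the start, roughly in its middle. This point is the centre of its top face. z up.
Not all that is in view belongs to the job. There is more than one size of the part that bears probe_grip; the job needs the smallest. What is shaped like the part that bears long_tin_point but yellow is not meant.

How it is judged:
By the outcome, as a careful person would: the job done as asked, in the order asked, and still so for the second after the job is handed in, with the robot touching nothing.
It also fails if it takes over 72 s, if anything falls off the work surface, if the arm or the gripper's body presses on something with over 40 N, if the wrist force passes 120 N, or if a joint passes its speed limit or range.

## Robot

A 6-joint arm with a two-finger parallel gripper is mounted at the origin on the work surface. World frame = base frame: x ahead of the robot, y to its left, z up, the work surface at z = 0. Lengths are in m, angles in rad, forces in N, time in s.
With the tool pointing down it reaches from about 0.375 to 0.9 m from the base axis. Payload 3.1 kg.
Tool frame: the origin (TCP) lies midway between the tips of the shut fingers; the grasp point (between the pads) lies 19 mm behind it (manip.grasp_offset is the distance from the TCP to the grasp point, in m); z points along the fingers, y is the line along which they close (so a half turn about z gives the same grasp; the last joint's range is limited). The gripper opens to 85 mm and grips with 20 to 120 N. Pads are 22 mm wide; open, the fingers measure 114 mm over their backs; the gripper's body (76 mm by 85 mm) begins 54 mm behind the grasp point. The pads swing forward as they close: fully open they stand 13 mm farther back than shut.
Start: joints at [1.109, 0.527, 1.433, -0, 1.181, -0.178], TCP at [0.175, 0.6, 0.192] pointing down, gripper open.
Joint ranges: [-3.08, 3.08], [-0.75, 2.2], [0.22, 2.44], [-1.43, 4.57], [0, 2.65], [-2.85, 2.85]. Speed limits (rad/s): [2.79, 2.79, 3.14, 3.14, 3.14, 3.14].

## Interface

Orientations are given as a unit quaternion [x, y, z, w].
In Python, from station import sensors, cams, order, manip gives the robot as it stands.
- The arm moves only by the tool move_arm, never from a script. Its argument "targets" is a list of rows, each an object of numbers: "dx", "dy", "dz": the shift along the world's x, y, z normalised to -1 to 1, where 1 is 25 mm; "rx", "ry", "rz": the turn, a rotation vector about the world's x, y, z normalised to -1 to 1, where 1 is 30 degrees. A call has exactly 10 rows; each row shifts and turns the commanded pose from where the row before left it; what a row does not reach is not made up. A row lasts 1/8 s, in which the tool goes at most 62.5 mm and 10.7 degrees, less where a joint would pass 70% of its speed; a pose out of reach is approached as far as the arm can. A call with a number of a shift or a turn outside -1 to 1 is refused whole. A call with a gripper value outside its range is refused whole. "claw" is the opening in per cent of the stroke, from 0 (shut) to 100 (fully open), set as the call begins (left out, the last holds). The fingers move at their own pace and stop on an object; "newtons" is the grip in N (left out, the last holds). Time passes only in rows, so rows that do not move let the fingers close, or fill a call up. It gives the time, the measured TCP pose, the force, the opening and the grip force at its end, in the units of the state.
- sensors.sense(): the state, without advancing time (a new reading comes with each control period).
- cams.snapshot(name): name is "side" or "top" or "wrist"; returns the picture (384x512x3 uint8, red, green, blue); there is no depth.
- cams.camera_model(name): a dict with "fx", "fy", "cx", "cy" (pixels), "extrinsics" (4x4, takes a point from world to camera coordinates). Camera axes: x right, y down, z forward; pixel columns grow to the right and rows downward; lengths in m; the calibration is good to about 2 mm. The wrist camera is an equidistant fisheye: a pixel r from the principal point sees the ray r / f radians off the axis. A picture is of the moment at which its call begins: read the wrist's pose just before it. camera_model takes no time and is no camera call; for the wrist camera it gives the pose at the moment of the call.
- order.sign_off(): hands the job in; it is judged then, once.
The state is a dict: "t": time; "q": joint angles; "qd": joint speeds; "tau": joint torques, N m; "tcp_pos": TCP position; "tool_rot": TCP orientation; "force": force on the tool from outside, world axes, zero at the start; "ft_torque": the same for the moment, N m; "finger_gap": opening from 0.0 (shut) to 1.0 (fully open); "gripper_force": force on a finger pad.
Only numpy, scipy, OpenCV 4.12 (cv2) and the standard library are available. Lean on these libraries where they do the work, as an engineer would, in place of code of your own. Each camera call takes 0.05 s, during which the arm holds its last target. There are 200 camera calls.

## Working session

There is one attempt and no reset: what is moved stays moved. The work goes in short steps, Python scripts to look and compute and a tool call to move; the robot and the scene stay as the last step left them, time stands still between calls to the robot, and variables do not carry over. Pictures are saved under pics/ and viewed, at most 10 in all, crops included, and the job is handed in when it is done.

Besides the shell and the picture viewer there is one more tool, called as name([rows], argument=value, ...), one row to a line, values as JSON. move_arm: Moves the arm, as the interface text tells. Scaled input: -1 to 1 covers 25 mm each way for a shift and 30 degrees each way for a turn. Its arguments: {"type":"object","properties":{"targets":{"type":"array"},"claw":{"type":"number"},"newtons":{"type":"number"}},"required":["targets"]}

```bash
mkdir -p pics
cat > h.py <<'E'
import numpy as np, cv2
from station import sensors, cams, order, manip
def save(name,fn,crop=None,s=1):
    im=cams.snapshot(name); cv2.imwrite('pics/raw_'+fn,im[:,:,::-1]); return im
def ray(name,u,v,m=None):
    m=m or cams.camera_model(name); E=np.array(m['extrinsics']); R,t=E[:3,:3],E[:3,3]
    x,y=(u-m['cx'])/m['fx'],(v-m['cy'])/m['fy']
    if name=='wrist':
        th=np.hypot(x,y); d=np.array([x/th*np.sin(th),y/th*np.sin(th),np.cos(th)]) if th>1e-9 else np.array([0,0,1.])
    else: d=np.array([x,y,1.])
    return -R.T@t, R.T@d
def onplane(name,u,v,z,m=None):
    o,d=ray(name,u,v,m); return o+d*(z-o[2])/d[2]
E
python3 - <<'E'
from h import *
a=save('top','top0.png');b=save('side','side0.png')
cv2.imwrite('pics/ts.png',cv2.resize(np.vstack([a,b])[:,:,::-1],(448,600)) if 0 else a[:,:,::-1])
cv2.imwrite('pics/s.png',b[:,:,::-1])
for n in('top','side'):
    m=cams.camera_model(n);o,d=ray(n,m['cx'],m['cy']);print(n,m['fx'],m['cx'],m['cy'],o,d)
E
```

```text
top 476.4522398838188 256.6553138496678 185.35270019620668 [0.36360918 0.00776384 1.30573994] [ 0.09662934 -0.0147141  -0.99521167]
side 359.75398535391724 257.2110324327861 187.13202233982426 [0.45426498 0.56234154 0.57023613] [ 0.03930352 -0.74823557 -0.6622679 ]
```

View pics/ts.png

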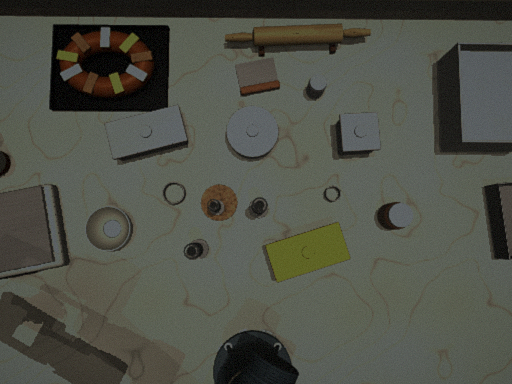

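View pics/s.png

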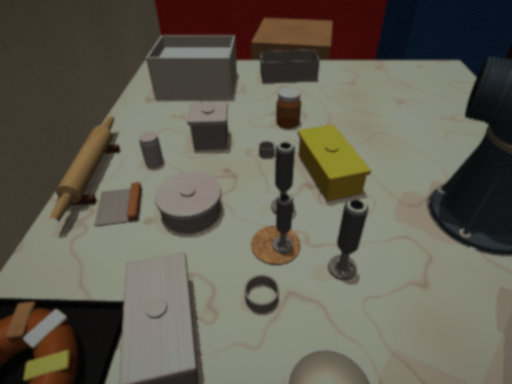

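The top view shows thermometers at (215,207) on the cork, (259,206) and (193,250). There are also the grey long tin (147,132), the yellow decoy (307,252), the cube tin (360,131) and the round tin (252,132). The side view shows the one on the cork, at (284,222), is the shortest. That is the one I choose, and I'll check it in a crop while measuring.

Run:
```python
from h import *
a=cv2.imread('pics/raw_top0.png');b=cv2.imread('pics/raw_side0.png')
hsv=cv2.cvtColor(a,cv2.COLOR_BGR2HSV)
# cork
m=cv2.inRange(hsv,(3,110,50),(22,255,255));m[:170]=0;m[230:]=0;m[:,:190]=0;m[:,245:]=0
m=cv2.morphologyEx(m,cv2.MORPH_CLOSE,np.ones((9,9)))
c=max(cv2.findContours(m,0,2)[0],key=cv2.contourArea);e=cv2.fitEllipse(cv2.convexHull(c));print('cork',e,onplane('top',*e[0],.006))
# lids: saturation low, bright
for n,(x0,y0,x1,y1),z in(('long',(95,95,200,170),.075),('round',(215,100,290,165),.06),('cube',(330,105,390,160),.1)):
    r=a[y0:y1,x0:x1];g=cv2.cvtColor(r,cv2.COLOR_BGR2GRAY);h=hsv[y0:y1,x0:x1]
    mm=((h[:,:,1]<45)&(g>75)).astype(np.uint8)*255
    mm=cv2.morphologyEx(cv2.morphologyEx(mm,cv2.MORPH_OPEN,np.ones((3,3))),cv2.MORPH_CLOSE,np.ones((5,5)))
    c=max(cv2.findContours(mm,0,2)[0],key=cv2.contourArea);rr=cv2.minAreaRect(c)
    u,v=rr[0][0]+x0,rr[0][1]+y0
    bp=cv2.boxPoints(rr)+[x0,y0];P=np.array([onplane('top',*p,z) for p in bp])
    print(n,(u,v),np.round(onplane('top',u,v,z),4),'sides',np.round(np.linalg.norm(np.diff(P[:,:2],axis=0),axis=1),3),np.round(P[:,:2],3).tolist())
for n,p in(('long',(147,132)),('round',(252,131.5))):
    print('boss',n,onplane('top',*p,.081 if n=='long' else .066))
for n,p in(('T',(215,207)),('T2',(259,206)),('T3',(193,250))): print(n,onplane('top',*p,.138))
ca=cv2.resize(a[90:270,95:295],(600,540),interpolation=cv2.INTER_CUBIC)
cb=cv2.resize(b[130:290,220:380],(200*1,200))
cv2.imwrite('pics/c.png',np.clip(np.hstack([ca,np.vstack([cb,np.zeros((340,200,3),np.uint8)])])*1.6,0,255).astype(np.uint8))
```

```text
cork ((218.78929138183594, 202.2056427001953), (35.307220458984375, 35.471946716308594), 141.6489715576172) [0.44323113 0.09177239 0.006     ]
long (147.0, 132.0) [0.6222 0.2766 0.075 ] sides [0.273 0.197 0.269] [[0.72, 0.415], [0.722, 0.142], [0.525, 0.14], [0.524, 0.409]]
round (252.0, 132.0) [0.6269 0.002  0.06  ] sides [0.198 0.173 0.195] [[0.713, 0.101], [0.714, -0.097], [0.542, -0.096], [0.541, 0.099]]
cube (359.5, 132.0) [ 0.6199 -0.2751  0.1   ] sides [0.154 0.142 0.152] [[0.691, -0.2], [0.692, -0.353], [0.55, -0.35], [0.549, -0.198]]
boss long [0.62096742 0.27533378 0.081     ]
boss round [0.62694497 0.00205416 0.066     ]
T [0.42336162 0.09239334 0.138     ]
T2 [ 0.42613436 -0.0153638   0.138     ]
T3 [0.31886402 0.14458931 0.138     ]
```

View pics/c.png

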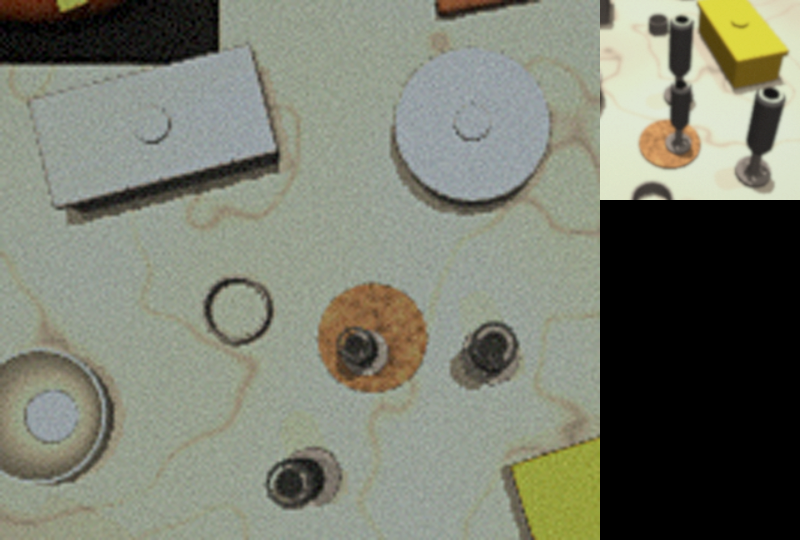

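Measured points:
- **Cork centre:** about (0.443, 0.092).
- **Thermometer top:** about (0.427, 0.094). It is off-centre on the pad and is the smallest of the three.
- **Long boss:** about (0.622, 0.278).
- **Round boss:** about (0.629, 0.001).

Next I'll move above the thermometer.

move_arm([
  {"dx":0.5,"dy":-1,"dz":0.6},
  {"dx":0.5,"dy":-1,"dz":0.6},
  {"dx":0.5,"dy":-1,"dz":0.6},
  {"dx":0.5,"dy":-1,"dz":0.6},
  {"dx":0.5,"dy":-1,"dz":0.6},
  {"dx":0.5,"dy":-1},
  {"dx":0.5,"dy":-1},
  {"dx":0.5,"dy":-1},
  {"dx":0.5,"dy":-1},
  {"dx":0.5,"dy":-1},
], claw=100)

```text
schema error: expected keys dx, dy, dz, rx, ry, rz
```

move_arm([
  {"dx":0.5,"dy":-1},
  {"dx":0.5,"dy":-1},
  {"dx":0.5,"dy":-1},
  {"dx":0.5,"dy":-1},
  {"dx":0.5,"dy":-1},
  {"dx":0.5,"dy":-1},
  {"dx":0.5,"dy":-1},
  {"dx":0.5,"dy":-1},
  {"dx":0.5,"dy":-1},
  {"dx":0.5,"dy":-1},
])

```text
schema error: expected keys dx, dy, dz, rx, ry, rz
```

Run:
```python
from h import *
from scipy.spatial.transform import Rotation as R
s=sensors.sense();m=cams.camera_model('wrist');w=save('wrist','w1.png')
print(s['t'],s['tcp_pos'],R.from_quat(s['tool_rot']).as_matrix().round(3),s['q'],s['force'],manip.grasp_offset)
np.save('w1.npy',m,allow_pickle=True)
o,d=ray('wrist',m['cx'],m['cy'],m);print(m['fx'],m['cx'],m['cy'],o,d)
cv2.imwrite('pics/w1.png',cv2.resize(np.clip(w[:,:,::-1]*1.6,0,255).astype(np.uint8),(768,576)))
```

```text
0.1 [0.17464476 0.59934773 0.19114632] [[-0.96   0.28  -0.001]
 [ 0.28   0.96  -0.002]
 [ 0.    -0.002 -1.   ]] [ 1.10848784e+00  5.28346189e-01  1.43377995e+00  2.21298879e-05
  1.18142270e+00 -1.78494842e-01] [0.22265573 0.18415973 0.20552661] 0.0187
297.3186396354542 253.5602659274502 186.78219703472087 [0.10085413 0.62067556 0.37269986] [ 0.28882377 -0.08750857 -0.95337458]
```

View pics/w1.png

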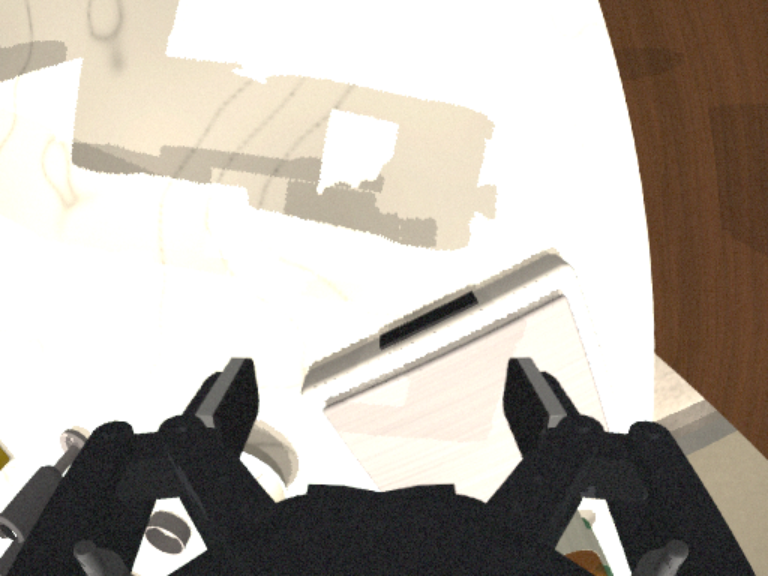

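The move was refused because every row needs all six keys. The wrist picture at the start shows the fingers at (230,400) and (535,400), an unrelated tray and the cork pad out of view. I'll resend the move.

move_arm([
  {"dx":0.5,"dy":-1,"dz":0.6,"rx":0,"ry":0,"rz":0},
  {"dx":0.5,"dy":-1,"dz":0.6,"rx":0,"ry":0,"rz":0},
  {"dx":0.5,"dy":-1,"dz":0.6,"rx":0,"ry":0,"rz":0},
  {"dx":0.5,"dy":-1,"dz":0.6,"rx":0,"ry":0,"rz":0},
  {"dx":0.5,"dy":-1,"dz":0.6,"rx":0,"ry":0,"rz":0},
  {"dx":0.5,"dy":-1,"dz":0,"rx":0,"ry":0,"rz":0},
  {"dx":0.5,"dy":-1,"dz":0,"rx":0,"ry":0,"rz":0},
  {"dx":0.5,"dy":-1,"dz":0,"rx":0,"ry":0,"rz":0},
  {"dx":0.5,"dy":-1,"dz":0,"rx":0,"ry":0,"rz":0},
  {"dx":0.5,"dy":-1,"dz":0,"rx":0,"ry":0,"rz":0},
], claw=100)

```text
t: 1.4
tcp_pos: [0.3001, 0.349, 0.2668]
tool_rot: [0.141, 0.99, -0.0, -0.0]
force: [-0.4, 0.3, 0.6]
finger_gap: 1.001
gripper_force: 0.0
```

move_arm([
  {"dx":0.5,"dy":-1,"dz":0,"rx":0,"ry":0,"rz":0},
  {"dx":0.5,"dy":-1,"dz":0,"rx":0,"ry":0,"rz":0},
  {"dx":0.5,"dy":-1,"dz":0,"rx":0,"ry":0,"rz":0},
  {"dx":0.5,"dy":-1,"dz":0,"rx":0,"ry":0,"rz":0},
  {"dx":0.5,"dy":-1,"dz":0,"rx":0,"ry":0,"rz":0},
  {"dx":0.5,"dy":-1,"dz":0,"rx":0,"ry":0,"rz":0},
  {"dx":0.5,"dy":-1,"dz":0,"rx":0,"ry":0,"rz":0},
  {"dx":0.5,"dy":-1,"dz":0,"rx":0,"ry":0,"rz":0},
  {"dx":0.5,"dy":-1,"dz":0,"rx":0,"ry":0,"rz":0},
  {"dx":0.5,"dy":-0.6,"dz":0,"rx":0,"ry":0,"rz":0},
])

```text
t: 2.65
tcp_pos: [0.4252, 0.109, 0.2669]
tool_rot: [0.142, 0.99, 0.0, -0.0]
force: [-0.4, 0.0, 0.1]
finger_gap: 0.998
gripper_force: 0.0
```

Run:
```python
from h import *
from scipy.spatial.transform import Rotation as R
s=sensors.sense();m=cams.camera_model('wrist');w=save('wrist','w2.png')
print(s['t'],s['tcp_pos'],R.from_quat(s['tool_rot']).as_matrix().round(3),s['q'],s['force'])
np.save('w2.npy',m,allow_pickle=True)
cv2.imwrite('pics/w2.png',cv2.resize(w[:,:,::-1],(768,576)))
```

```text
2.65 [0.42517949 0.10904461 0.26688023] [[-0.96   0.281 -0.   ]
 [ 0.281  0.96   0.   ]
 [ 0.    -0.    -1.   ]] [-4.66372875e-03  1.75461195e-01  1.77235684e+00  8.42798556e-05
  1.19424808e+00 -1.29064268e+00] [-0.35269071  0.04461934  0.11758985]
```

View pics/w2.png

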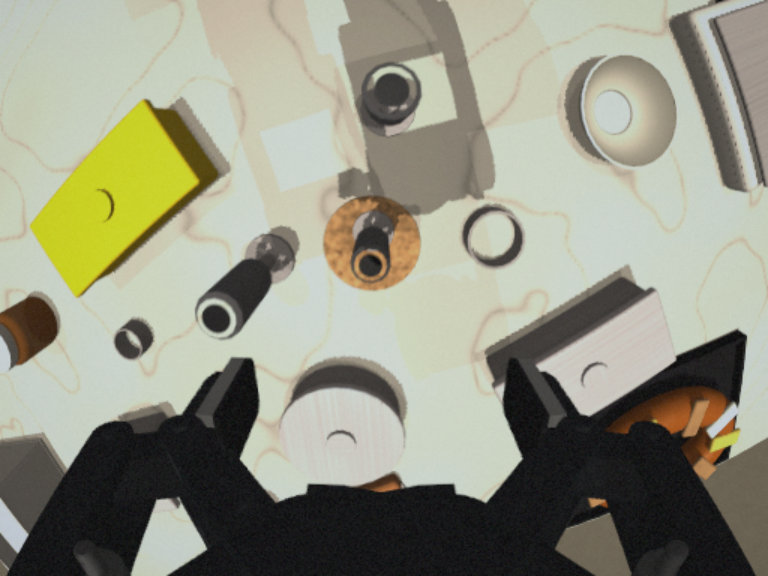

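The wrist view shows the cork at (371,243), the small thermometer's top at (370,263) and its foot near (376,222). The round boss is at (341,439) and the long boss at (595,372). I'll cast rays through these.

Run:
```python
from h import *
m=np.load('w2.npy',allow_pickle=True).item()
a=cv2.imread('pics/raw_w2.png');hsv=cv2.cvtColor(a,cv2.COLOR_BGR2HSV)
k=cv2.inRange(hsv,(3,90,50),(22,255,255));k[:120]=0;k[200:]=0;k[:,:205]=0;k[:,290:]=0
k=cv2.morphologyEx(k,cv2.MORPH_CLOSE,np.ones((9,9)));c=max(cv2.findContours(k,0,2)[0],key=cv2.contourArea);e=cv2.fitEllipse(cv2.convexHull(c))
print('cork w',e,onplane('wrist',*e[0],.006,m).round(4))
for n,p,z in(('top132',(370,263),.138),('top128',(370,263),.134),('foot',(376,221),.013),('round',(341,439),.066),('long',(595,372),.081),('T2',(216,318),.18),('T2foot',(271,256),.007)):
    print(n,onplane('wrist',p[0]/1.5,p[1]/1.5,z,m).round(4))
for n,p,z in(('cork',(219.3,202.3),.006),('top132',(214,205.7),.138),('foot',(217,206.7),.013),('round',(252.3,130.4),.066),('long',(145.8,131.4),.081)): print('topcam',n,onplane('top',*p,z).round(4))
```

```text
cork w ((247.5390625, 161.633544921875), (62.55937576293945, 64.14212799072266), 97.7430648803711) [0.4444 0.0927 0.006 ]
top132 [0.4309 0.0986 0.138 ]
top128 [0.432  0.0982 0.134 ]
foot [0.4234 0.104  0.013 ]
round [0.6263 0.0051 0.066 ]
long [0.6196 0.2804 0.081 ]
T2 [ 0.4272 -0.0095  0.18  ]
T2foot [ 0.4278 -0.0117  0.007 ]
topcam cork [0.443  0.0904 0.006 ]
topcam top132 [0.4265 0.0949 0.138 ]
topcam foot [0.4306 0.096  0.013 ]
topcam round [0.6299 0.0013 0.066 ]
topcam long [0.6225 0.2785 0.081 ]
```

The views agree to about 4 mm, with the thermometer at about (0.429, 0.097) and the cork at about (0.4437, 0.092). I'll go down to just above the handle and look again.

move_arm([
  {"dx":0.16,"dy":-0.48,"dz":-0.5,"rx":0,"ry":0,"rz":0},
  {"dx":0,"dy":0,"dz":-0.5,"rx":0,"ry":0,"rz":0},
  {"dx":0,"dy":0,"dz":-0.5,"rx":0,"ry":0,"rz":0},
  {"dx":0,"dy":0,"dz":-0.5,"rx":0,"ry":0,"rz":0},
  {"dx":0,"dy":0,"dz":-0.5,"rx":0,"ry":0,"rz":0},
  {"dx":0,"dy":0,"dz":-0.5,"rx":0,"ry":0,"rz":0},
  {"dx":0,"dy":0,"dz":-0.5,"rx":0,"ry":0,"rz":0},
  {"dx":0,"dy":0,"dz":-0.3,"rx":0,"ry":0,"rz":0},
  {"dx":0,"dy":0,"dz":0,"rx":0,"ry":0,"rz":0},
  {"dx":0,"dy":0,"dz":0,"rx":0,"ry":0,"rz":0},
])

```text
t: 3.95
tcp_pos: [0.4293, 0.098, 0.1723]
tool_rot: [0.141, 0.99, 0.0, 0.0]
force: [0.1, -0.2, -0.6]
finger_gap: 0.998
gripper_force: 0.0
```

Run:
```python
from h import *
s=sensors.sense();m=cams.camera_model('wrist');w=save('wrist','w3.png')
print(s['t'],s['tcp_pos'],s['force'])
np.save('w3.npy',m,allow_pickle=True)
cv2.imwrite('pics/w3.png',cv2.resize(w[:,:,::-1],(768,576)))
```

```text
3.95 [0.42932887 0.09796326 0.17226046] [ 0.12974657 -0.22484549 -0.58291742]
```

View pics/w3.png

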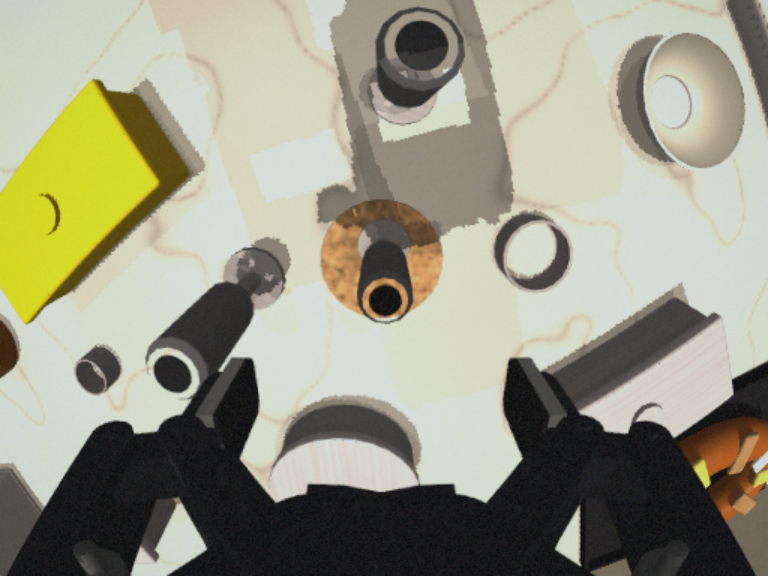

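The wrist view shows the small thermometer's top at (385,299), midway between the fingers at (230,400) and (535,400). The taller neighbour's top is at (175,370), outside the left finger.

Run:
```python
from h import *
m=np.load('w3.npy',allow_pickle=True).item()
for n,p,z in(('top132',(385,299),.138),('top128',(385,299),.134),('foot',(383,244),.013),('T2',(175,370),.18),('T2',(175,370),.16),('T2foot',(254,277),.007),('cork',(381,261),.006)):
    print(n,onplane('wrist',p[0]/1.5,p[1]/1.5,z,m).round(4))
```

```text
top132 [0.4314 0.099  0.138 ]
top128 [0.4328 0.0986 0.134 ]
foot [0.4311 0.0986 0.013 ]
T2 [ 0.424  -0.0042  0.18  ]
T2 [ 0.4319 -0.0184  0.16  ]
T2foot [ 0.4286 -0.0129  0.007 ]
cork [0.4458 0.0927 0.006 ]
```

The thermometer is at about (0.431, 0.0985). I'll descend and then close.

move_arm([
  {"dx":0.08,"dy":0,"dz":-0.5,"rx":0,"ry":0,"rz":0},
  {"dx":0,"dy":0,"dz":-0.5,"rx":0,"ry":0,"rz":0},
  {"dx":0,"dy":0,"dz":-0.5,"rx":0,"ry":0,"rz":0},
  {"dx":0,"dy":0,"dz":-0.5,"rx":0,"ry":0,"rz":0},
  {"dx":0,"dy":0,"dz":-0.5,"rx":0,"ry":0,"rz":0},
  {"dx":0,"dy":0,"dz":-0.5,"rx":0,"ry":0,"rz":0},
  {"dx":0,"dy":0,"dz":-0.4,"rx":0,"ry":0,"rz":0},
  {"dx":0,"dy":0,"dz":-0.2,"rx":0,"ry":0,"rz":0},
  {"dx":0,"dy":0,"dz":0,"rx":0,"ry":0,"rz":0},
  {"dx":0,"dy":0,"dz":0,"rx":0,"ry":0,"rz":0},
])

```text
t: 5.25
tcp_pos: [0.4313, 0.098, 0.0823]
tool_rot: [0.141, 0.99, 0.0, 0.0]
force: [0.3, 0.6, 0.3]
finger_gap: 0.999
gripper_force: 0.0
```

move_arm([
  {"dx":0,"dy":0,"dz":0,"rx":0,"ry":0,"rz":0},
  {"dx":0,"dy":0,"dz":0,"rx":0,"ry":0,"rz":0},
  {"dx":0,"dy":0,"dz":0,"rx":0,"ry":0,"rz":0},
  {"dx":0,"dy":0,"dz":0,"rx":0,"ry":0,"rz":0},
  {"dx":0,"dy":0,"dz":0,"rx":0,"ry":0,"rz":0},
  {"dx":0,"dy":0,"dz":0,"rx":0,"ry":0,"rz":0},
  {"dx":0,"dy":0,"dz":0,"rx":0,"ry":0,"rz":0},
  {"dx":0,"dy":0,"dz":0,"rx":0,"ry":0,"rz":0},
  {"dx":0,"dy":0,"dz":0,"rx":0,"ry":0,"rz":0},
  {"dx":0,"dy":0,"dz":0,"rx":0,"ry":0,"rz":0},
], claw=0, newtons=40)

```text
t: 6.5
tcp_pos: [0.4314, 0.0981, 0.0823]
tool_rot: [0.141, 0.99, 0.0, 0.001]
force: [-0.0, 1.4, 5.3]
finger_gap: 0.329
gripper_force: 39.5
```

The grip is good: the opening is 28 mm and TCP-to-foot is 76.3 mm. Now I'll lift and carry it over the long tin.

move_arm([
  {"dx":0,"dy":0,"dz":0.3,"rx":0,"ry":0,"rz":0},
  {"dx":0,"dy":0,"dz":0.7,"rx":0,"ry":0,"rz":0},
  {"dx":0,"dy":0,"dz":1,"rx":0,"ry":0,"rz":0},
  {"dx":0,"dy":0,"dz":1,"rx":0,"ry":0,"rz":0},
  {"dx":0,"dy":0,"dz":1,"rx":0,"ry":0,"rz":0},
  {"dx":0.4,"dy":0.4,"dz":0.8,"rx":0,"ry":0,"rz":0},
  {"dx":0.6,"dy":0.6,"dz":0.4,"rx":0,"ry":0,"rz":0},
  {"dx":0.8,"dy":0.7,"dz":0,"rx":0,"ry":0,"rz":0},
  {"dx":0.8,"dy":0.7,"dz":0,"rx":0,"ry":0,"rz":0},
  {"dx":0.8,"dy":0.7,"dz":0,"rx":0,"ry":0,"rz":0},
])

```text
t: 7.75
tcp_pos: [0.5154, 0.1758, 0.2114]
tool_rot: [0.141, 0.99, -0.0, -0.001]
force: [0.5, -0.9, -2.5]
finger_gap: 0.324
gripper_force: 39.9
```

move_arm([
  {"dx":0.8,"dy":0.8,"dz":0,"rx":0,"ry":0,"rz":0},
  {"dx":0.8,"dy":0.8,"dz":0,"rx":0,"ry":0,"rz":0},
  {"dx":0.8,"dy":0.8,"dz":0,"rx":0,"ry":0,"rz":0},
  {"dx":0.8,"dy":0.8,"dz":0,"rx":0,"ry":0,"rz":0},
  {"dx":0.6,"dy":0.6,"dz":0,"rx":0,"ry":0,"rz":0},
  {"dx":0.4,"dy":0.34,"dz":0,"rx":0,"ry":0,"rz":0},
  {"dx":0,"dy":0,"dz":0,"rx":0,"ry":0,"rz":0},
  {"dx":0,"dy":0,"dz":0,"rx":0,"ry":0,"rz":0},
  {"dx":0,"dy":0,"dz":0,"rx":0,"ry":0,"rz":0},
  {"dx":0,"dy":0,"dz":0,"rx":0,"ry":0,"rz":0},
])

```text
t: 9.0
tcp_pos: [0.6207, 0.2786, 0.2123]
tool_rot: [0.142, 0.99, -0.0, -0.0]
force: [0.0, 0.6, -2.8]
finger_gap: 0.328
gripper_force: 40.0
```

Run:
```python
from h import *
s=sensors.sense();m=cams.camera_model('wrist');w=save('wrist','w4.png');sd=save('side','s4.png')
print(s['t'],s['tcp_pos'],s['force'],s['finger_gap'],s['gripper_force'])
np.save('w4.npy',m,allow_pickle=True)
A=cv2.resize(w[100:384,80:432,::-1],(440,355));B=cv2.resize(sd[120:384,60:300,::-1],(360,396))
o=np.zeros((396,800,3),np.uint8);o[:355,:440]=A;o[:,440:]=B
cv2.imwrite('pics/w4.png',o)
```

```text
9.0 [0.62071362 0.27856046 0.21228716] [ 0.02532369  0.61433988 -2.77707826] 0.32780109776452515 39.96536822465714
```

View pics/w4.png

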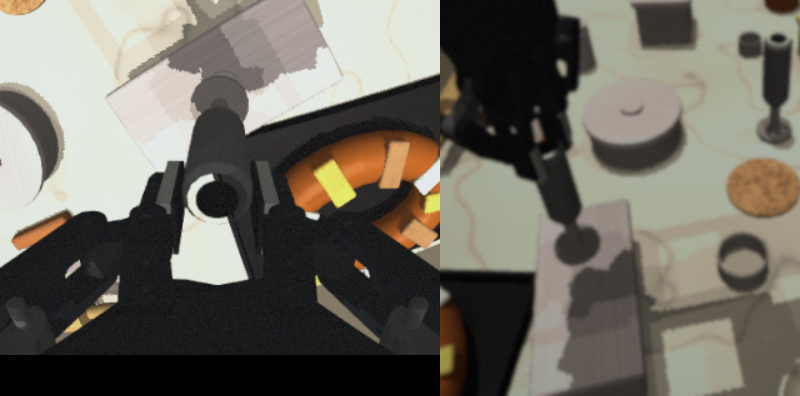

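The picture shows the thermometer held over the long lid, with its foot at crop (220,97) and handle top at (217,197). Opposite lid corners are at (106,98) and (343,75). I'll check uprightness and centring.

Run:
```python
from h import *
m=np.load('w4.npy',allow_pickle=True).item()
f=lambda p:(80+p[0]/1.25,100+p[1]/1.25)
for n,p,z in(('foot',(220,97),.143),('top',(216,196),.268),('cornerL',(106,98),.075),('cornerR',(343,75),.075)):
    print(n,onplane('wrist',*f(p),z,m).round(4))
a,b=[onplane('wrist',*f(p),.075,m) for p in((106,98),(343,75))];print((a+b)/2,np.linalg.norm(a-b))
# side view: foot and handle top in raw: crop scale 1.5 offset(60,120)
g=lambda p:(60+(p[0]-440)/1.5,120+p[1]/1.5)
print('side foot',onplane('side',*g((577,245)),.140).round(4),'tin corners near edge', [onplane('side',*g(p),.075).round(4) for p in((540,203),(631,201))])
# top cam boss of long & round in original image: dark arc - min gray around
T=cv2.imread('pics/raw_top0.png',0)
for n,(u,v) in(('long',(147,132)),('round',(252,131))):
    r=cv2.resize(T[v-14:v+15,u-14:u+15],None,fx=8,fy=8,interpolation=cv2.INTER_CUBIC)
    c=cv2.HoughCircles(cv2.GaussianBlur(r,(9,9),2),cv2.HOUGH_GRADIENT,1,50,param1=40,param2=8,minRadius=40,maxRadius=56)
    if c is not None:
        x,y,rad=c[0,0]; uu,vv=u-14+(x+.5)/8-.5,v-14+(y+.5)/8-.5
        z=.081 if n=='long' else .066; print(n,uu,vv,rad/8,onplane('top',uu,vv,z).round(4))
```

```text
foot [0.6154 0.2814 0.143 ]
top [0.6194 0.2778 0.268 ]
cornerL [0.6052 0.1758 0.075 ]
cornerR [0.6451 0.3901 0.075 ]
[0.6251823  0.28292155 0.075     ] 0.21800953337067636
side foot [0.6198 0.2814 0.14  ] tin corners near edge [array([0.7021, 0.1845, 0.075 ]), array([0.5976, 0.1791, 0.075 ])]
long 144.625 130.75 6.925 [0.6242 0.2816 0.081 ]
round 251.625 129.625 6.925 [0.632  0.0031 0.066 ]
```

Boss at about (0.622, 0.280), so I'll shift +2 mm in x and +1.5 mm in y. I'll descend to a few millimetres above it and then creep.

move_arm([
  {"dx":0.06,"dy":0.06,"dz":-0.4,"rx":0,"ry":0,"rz":0},
  {"dx":0,"dy":0,"dz":-0.4,"rx":0,"ry":0,"rz":0},
  {"dx":0,"dy":0,"dz":-0.4,"rx":0,"ry":0,"rz":0},
  {"dx":0,"dy":0,"dz":-0.4,"rx":0,"ry":0,"rz":0},
  {"dx":0,"dy":0,"dz":-0.2,"rx":0,"ry":0,"rz":0},
  {"dx":0,"dy":0,"dz":-0.12,"rx":0,"ry":0,"rz":0},
  {"dx":0,"dy":0,"dz":-0.08,"rx":0,"ry":0,"rz":0},
  {"dx":0,"dy":0,"dz":-0.04,"rx":0,"ry":0,"rz":0},
  {"dx":0,"dy":0,"dz":0,"rx":0,"ry":0,"rz":0},
  {"dx":0,"dy":0,"dz":0,"rx":0,"ry":0,"rz":0},
])

```text
t: 10.35
tcp_pos: [0.6226, 0.2805, 0.1613]
tool_rot: [0.141, 0.99, 0.0, 0.0]
force: [1.1, 0.4, -2.7]
finger_gap: 0.328
gripper_force: 40.0
```

move_arm([
  {"dx":0,"dy":0,"dz":-0.02,"rx":0,"ry":0,"rz":0},
  {"dx":0,"dy":0,"dz":-0.02,"rx":0,"ry":0,"rz":0},
  {"dx":0,"dy":0,"dz":-0.02,"rx":0,"ry":0,"rz":0},
  {"dx":0,"dy":0,"dz":-0.02,"rx":0,"ry":0,"rz":0},
  {"dx":0,"dy":0,"dz":-0.02,"rx":0,"ry":0,"rz":0},
  {"dx":0,"dy":0,"dz":0,"rx":0,"ry":0,"rz":0},
  {"dx":0,"dy":0,"dz":0,"rx":0,"ry":0,"rz":0},
  {"dx":0,"dy":0,"dz":0,"rx":0,"ry":0,"rz":0},
  {"dx":0,"dy":0,"dz":0,"rx":0,"ry":0,"rz":0},
  {"dx":0,"dy":0,"dz":0,"rx":0,"ry":0,"rz":0},
])

```text
t: 11.6
tcp_pos: [0.6224, 0.2805, 0.1585]
tool_rot: [0.141, 0.99, -0.0, 0.0]
force: [1.0, 0.2, -2.2]
finger_gap: 0.327
gripper_force: 40.0
```

move_arm([
  {"dx":0,"dy":0,"dz":-0.02,"rx":0,"ry":0,"rz":0},
  {"dx":0,"dy":0,"dz":-0.02,"rx":0,"ry":0,"rz":0},
  {"dx":0,"dy":0,"dz":-0.02,"rx":0,"ry":0,"rz":0},
  {"dx":0,"dy":0,"dz":0,"rx":0,"ry":0,"rz":0},
  {"dx":0,"dy":0,"dz":0,"rx":0,"ry":0,"rz":0},
  {"dx":0,"dy":0,"dz":0,"rx":0,"ry":0,"rz":0},
  {"dx":0,"dy":0,"dz":0,"rx":0,"ry":0,"rz":0},
  {"dx":0,"dy":0,"dz":0,"rx":0,"ry":0,"rz":0},
  {"dx":0,"dy":0,"dz":0,"rx":0,"ry":0,"rz":0},
  {"dx":0,"dy":0,"dz":0,"rx":0,"ry":0,"rz":0},
])

```text
t: 12.85
tcp_pos: [0.6227, 0.2806, 0.1574]
tool_rot: [0.141, 0.99, 0.0, 0.0]
force: [0.2, -0.6, 1.9]
finger_gap: 0.33
gripper_force: 40.5
```

Contact is gentle, about 4.4 N, at the expected height. I'll hold it there.

move_arm([
  {"dx":0,"dy":0,"dz":0,"rx":0,"ry":0,"rz":0},
  {"dx":0,"dy":0,"dz":0,"rx":0,"ry":0,"rz":0},
  {"dx":0,"dy":0,"dz":0,"rx":0,"ry":0,"rz":0},
  {"dx":0,"dy":0,"dz":0,"rx":0,"ry":0,"rz":0},
  {"dx":0,"dy":0,"dz":0,"rx":0,"ry":0,"rz":0},
  {"dx":0,"dy":0,"dz":0,"rx":0,"ry":0,"rz":0},
  {"dx":0,"dy":0,"dz":0,"rx":0,"ry":0,"rz":0},
  {"dx":0,"dy":0,"dz":0,"rx":0,"ry":0,"rz":0},
  {"dx":0,"dy":0,"dz":0,"rx":0,"ry":0,"rz":0},
  {"dx":0,"dy":0,"dz":0,"rx":0,"ry":0,"rz":0},
])

```text
t: 14.1
tcp_pos: [0.6227, 0.2806, 0.1573]
tool_rot: [0.141, 0.99, 0.0, 0.0]
force: [-0.3, 0.2, 5.4]
finger_gap: 0.33
gripper_force: 40.7
```

Held for more than a second, at roughly 5–8 N. Next I'll lift and go to the round boss at about (0.629, 0.0035).

move_arm([
  {"dx":0,"dy":0,"dz":0.2,"rx":0,"ry":0,"rz":0},
  {"dx":0,"dy":0,"dz":0.6,"rx":0,"ry":0,"rz":0},
  {"dx":0,"dy":0,"dz":0.8,"rx":0,"ry":0,"rz":0},
  {"dx":0,"dy":-0.3,"dz":0.4,"rx":0,"ry":0,"rz":0},
  {"dx":0.02,"dy":-0.6,"dz":0,"rx":0,"ry":0,"rz":0},
  {"dx":0.04,"dy":-0.8,"dz":0,"rx":0,"ry":0,"rz":0},
  {"dx":0.04,"dy":-0.8,"dz":0,"rx":0,"ry":0,"rz":0},
  {"dx":0.04,"dy":-0.8,"dz":0,"rx":0,"ry":0,"rz":0},
  {"dx":0.04,"dy":-0.8,"dz":0,"rx":0,"ry":0,"rz":0},
  {"dx":0.04,"dy":-0.8,"dz":0,"rx":0,"ry":0,"rz":0},
])

```text
t: 15.35
tcp_pos: [0.628, 0.1564, 0.207]
tool_rot: [0.142, 0.99, -0.0, -0.0]
force: [0.5, 0.2, -3.0]
finger_gap: 0.332
gripper_force: 40.0
```

move_arm([
  {"dx":0.02,"dy":-0.9,"dz":0,"rx":0,"ry":0,"rz":0},
  {"dx":0.02,"dy":-0.9,"dz":0,"rx":0,"ry":0,"rz":0},
  {"dx":0,"dy":-0.9,"dz":0,"rx":0,"ry":0,"rz":0},
  {"dx":0,"dy":-0.9,"dz":0,"rx":0,"ry":0,"rz":0},
  {"dx":0,"dy":-0.9,"dz":0,"rx":0,"ry":0,"rz":0},
  {"dx":0,"dy":-0.8,"dz":0,"rx":0,"ry":0,"rz":0},
  {"dx":0,"dy":-0.6,"dz":0,"rx":0,"ry":0,"rz":0},
  {"dx":0,"dy":-0.28,"dz":0,"rx":0,"ry":0,"rz":0},
  {"dx":0,"dy":0,"dz":0,"rx":0,"ry":0,"rz":0},
  {"dx":0,"dy":0,"dz":0,"rx":0,"ry":0,"rz":0},
])

```text
t: 16.6
tcp_pos: [0.6289, 0.0042, 0.207]
tool_rot: [0.141, 0.99, 0.0, -0.0]
force: [-1.2, -0.3, -1.6]
finger_gap: 0.332
gripper_force: 40.0
```

Run:
```python
from h import *
s=sensors.sense();m=cams.camera_model('wrist');w=save('wrist','w5.png');tp=save('top','t5.png');sd=save('side','s5.png')
print(s['t'],s['tcp_pos'],s['force'],s['finger_gap'])
np.save('w5.npy',m,allow_pickle=True)
A=cv2.resize(w[100:340,80:432,::-1],(440,300));B=cv2.resize(sd[100:300,60:300,::-1],(360,300))
C=cv2.resize(tp[90:190,90:290,::-1],(600,300))
o=np.zeros((600,800,3),np.uint8);o[:300,:440]=A;o[:300,440:]=B;o[300:,:600]=C
cv2.imwrite('pics/w5.png',o)
```

```text
16.6 [0.62889329 0.00420851 0.20696436] [-1.18127422 -0.31080812 -1.63975525] 0.3320261739850601
```

View pics/w5.png

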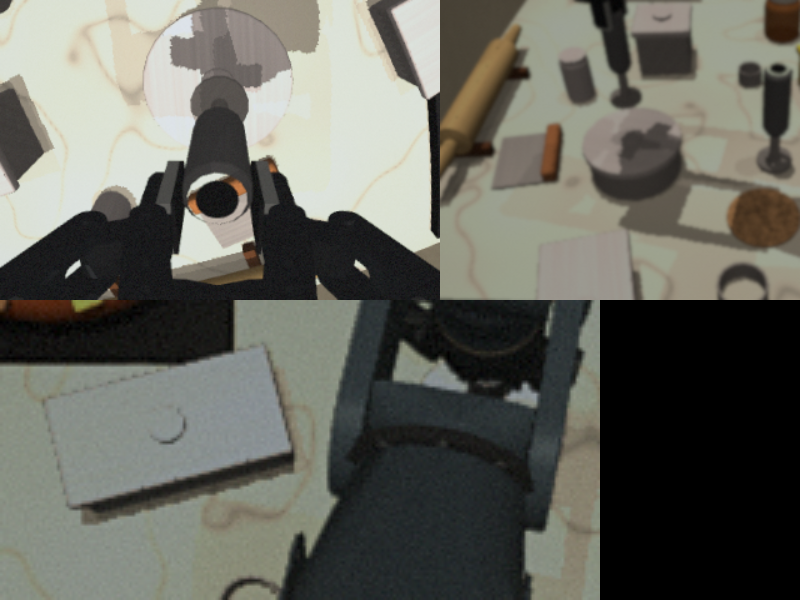

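The wrist crop shows the round lid spanning about x 144–294 and y 5–153, with the foot at (219,100). In the top crop the long tin has not moved.

Run:
```python
from h import *
m=np.load('w5.npy',allow_pickle=True).item()
f=lambda p:(80+p[0]/1.25,100+p[1]/1.25)
for n,p,z in(('foot',(219,102),.138),('L',(144,82),.06),('R',(294,82),.06),('T',(218,6),.06),('c',(218.5,79),.06)): print(n,onplane('wrist',*f(p),z,m).round(4))
def lid(fn):
    g=cv2.GaussianBlur(cv2.imread(fn,0),(3,3),0)[90:175,200:305]; 
    return cv2.HoughCircles(cv2.resize(g,None,fx=4,fy=4,interpolation=2),cv2.HOUGH_GRADIENT,1,400,param1=60,param2=15,minRadius=92,maxRadius=116)
c=lid('pics/raw_top0.png')[0,0]; u,v=200+(c[0]+.5)/4-.5,90+(c[1]+.5)/4-.5;print(u,v,c[2]/4,onplane('top',u,v,.06).round(4))
```

```text
foot [0.6269 0.0054 0.138 ]
L [ 0.6114 -0.0616  0.06  ]
R [0.6501 0.071  0.06  ]
T [0.5649 0.0229 0.06  ]
c [0.6282 0.0049 0.06  ]
252.75 129.75 26.475 [0.633 0.    0.06 ]
```

The lid centre is at about (0.631, 0.004), so I'll shift +2 mm in x and descend to about 0.147. Contact is expected at 0.1423.

move_arm([
  {"dx":0.08,"dy":0,"dz":-0.4,"rx":0,"ry":0,"rz":0},
  {"dx":0,"dy":0,"dz":-0.4,"rx":0,"ry":0,"rz":0},
  {"dx":0,"dy":0,"dz":-0.4,"rx":0,"ry":0,"rz":0},
  {"dx":0,"dy":0,"dz":-0.4,"rx":0,"ry":0,"rz":0},
  {"dx":0,"dy":0,"dz":-0.4,"rx":0,"ry":0,"rz":0},
  {"dx":0,"dy":0,"dz":-0.2,"rx":0,"ry":0,"rz":0},
  {"dx":0,"dy":0,"dz":-0.12,"rx":0,"ry":0,"rz":0},
  {"dx":0,"dy":0,"dz":-0.08,"rx":0,"ry":0,"rz":0},
  {"dx":0,"dy":0,"dz":0,"rx":0,"ry":0,"rz":0},
  {"dx":0,"dy":0,"dz":0,"rx":0,"ry":0,"rz":0},
])

```text
t: 18.0
tcp_pos: [0.6312, 0.0034, 0.1473]
tool_rot: [0.141, 0.99, -0.0, 0.0]
force: [-0.2, 0.2, -1.9]
finger_gap: 0.325
gripper_force: 40.0
```

move_arm([
  {"dx":0,"dy":0,"dz":-0.02,"rx":0,"ry":0,"rz":0},
  {"dx":0,"dy":0,"dz":-0.02,"rx":0,"ry":0,"rz":0},
  {"dx":0,"dy":0,"dz":-0.02,"rx":0,"ry":0,"rz":0},
  {"dx":0,"dy":0,"dz":-0.02,"rx":0,"ry":0,"rz":0},
  {"dx":0,"dy":0,"dz":-0.02,"rx":0,"ry":0,"rz":0},
  {"dx":0,"dy":0,"dz":-0.02,"rx":0,"ry":0,"rz":0},
  {"dx":0,"dy":0,"dz":0,"rx":0,"ry":0,"rz":0},
  {"dx":0,"dy":0,"dz":0,"rx":0,"ry":0,"rz":0},
  {"dx":0,"dy":0,"dz":0,"rx":0,"ry":0,"rz":0},
  {"dx":0,"dy":0,"dz":0,"rx":0,"ry":0,"rz":0},
])

```text
t: 19.25
tcp_pos: [0.631, 0.0035, 0.144]
tool_rot: [0.141, 0.99, 0.0, 0.0]
force: [0.0, 0.9, -3.2]
finger_gap: 0.327
gripper_force: 40.0
```

move_arm([
  {"dx":0,"dy":0,"dz":-0.02,"rx":0,"ry":0,"rz":0},
  {"dx":0,"dy":0,"dz":-0.02,"rx":0,"ry":0,"rz":0},
  {"dx":0,"dy":0,"dz":-0.02,"rx":0,"ry":0,"rz":0},
  {"dx":0,"dy":0,"dz":-0.02,"rx":0,"ry":0,"rz":0},
  {"dx":0,"dy":0,"dz":0,"rx":0,"ry":0,"rz":0},
  {"dx":0,"dy":0,"dz":0,"rx":0,"ry":0,"rz":0},
  {"dx":0,"dy":0,"dz":0,"rx":0,"ry":0,"rz":0},
  {"dx":0,"dy":0,"dz":0,"rx":0,"ry":0,"rz":0},
  {"dx":0,"dy":0,"dz":0,"rx":0,"ry":0,"rz":0},
  {"dx":0,"dy":0,"dz":0,"rx":0,"ry":0,"rz":0},
])

```text
t: 20.5
tcp_pos: [0.6313, 0.0035, 0.1424]
tool_rot: [0.141, 0.99, 0.0, 0.0]
force: [-0.5, 0.8, 3.1]
finger_gap: 0.331
gripper_force: 40.5
```

Contact at 0.1424, about 5.5 N. I'll hold it there.

move_arm([
  {"dx":0,"dy":0,"dz":0,"rx":0,"ry":0,"rz":0},
  {"dx":0,"dy":0,"dz":0,"rx":0,"ry":0,"rz":0},
  {"dx":0,"dy":0,"dz":0,"rx":0,"ry":0,"rz":0},
  {"dx":0,"dy":0,"dz":0,"rx":0,"ry":0,"rz":0},
  {"dx":0,"dy":0,"dz":0,"rx":0,"ry":0,"rz":0},
  {"dx":0,"dy":0,"dz":0,"rx":0,"ry":0,"rz":0},
  {"dx":0,"dy":0,"dz":0,"rx":0,"ry":0,"rz":0},
  {"dx":0,"dy":0,"dz":0,"rx":0,"ry":0,"rz":0},
  {"dx":0,"dy":0,"dz":0,"rx":0,"ry":0,"rz":0},
  {"dx":0,"dy":0,"dz":0,"rx":0,"ry":0,"rz":0},
])

```text
t: 21.75
tcp_pos: [0.6312, 0.0035, 0.1423]
tool_rot: [0.141, 0.99, 0.0, 0.0]
force: [-0.7, 0.0, 4.5]
finger_gap: 0.329
gripper_force: 40.7
```

Held. Next I'll lift and return to the cork centre at (0.4437, 0.092), keeping clear of the neighbouring thermometer.

move_arm([
  {"dx":0,"dy":0,"dz":0.2,"rx":0,"ry":0,"rz":0},
  {"dx":0,"dy":0,"dz":0.6,"rx":0,"ry":0,"rz":0},
  {"dx":0,"dy":0,"dz":0.9,"rx":0,"ry":0,"rz":0},
  {"dx":0,"dy":0.3,"dz":0.7,"rx":0,"ry":0,"rz":0},
  {"dx":-0.3,"dy":0.6,"dz":0.2,"rx":0,"ry":0,"rz":0},
  {"dx":-0.5,"dy":0.7,"dz":0,"rx":0,"ry":0,"rz":0},
  {"dx":-0.6,"dy":0.7,"dz":0,"rx":0,"ry":0,"rz":0},
  {"dx":-0.8,"dy":0.6,"dz":0,"rx":0,"ry":0,"rz":0},
  {"dx":-0.8,"dy":0.4,"dz":0,"rx":0,"ry":0,"rz":0},
  {"dx":-0.8,"dy":0.26,"dz":0,"rx":0,"ry":0,"rz":0},
])

```text
t: 23.0
tcp_pos: [0.5332, 0.0942, 0.2062]
tool_rot: [0.141, 0.99, -0.0, -0.001]
force: [-0.1, -0.1, -1.8]
finger_gap: 0.328
gripper_force: 40.0
```

move_arm([
  {"dx":-0.8,"dy":0,"dz":0,"rx":0,"ry":0,"rz":0},
  {"dx":-0.8,"dy":0,"dz":0,"rx":0,"ry":0,"rz":0},
  {"dx":-0.8,"dy":0,"dz":0,"rx":0,"ry":0,"rz":0},
  {"dx":-0.6,"dy":0,"dz":0,"rx":0,"ry":0,"rz":0},
  {"dx":-0.5,"dy":0,"dz":0,"rx":0,"ry":0,"rz":0},
  {"dx":-0.2,"dy":0,"dz":0,"rx":0,"ry":0,"rz":0},
  {"dx":0,"dy":0,"dz":-0.4,"rx":0,"ry":0,"rz":0},
  {"dx":0,"dy":0,"dz":-0.6,"rx":0,"ry":0,"rz":0},
  {"dx":0,"dy":0,"dz":-0.6,"rx":0,"ry":0,"rz":0},
  {"dx":0,"dy":0,"dz":-0.4,"rx":0,"ry":0,"rz":0},
])

```text
t: 24.25
tcp_pos: [0.4438, 0.0924, 0.1558]
tool_rot: [0.142, 0.99, -0.0, -0.0]
force: [0.2, 0.7, -2.6]
finger_gap: 0.327
gripper_force: 40.0
```

Run:
```python
from h import *
s=sensors.sense();m=cams.camera_model('wrist');w=save('wrist','w6.png');sd=save('side','s6.png');tp=save('top','t6.png')
print(s['t'],s['tcp_pos'],s['force'],s['finger_gap'])
np.save('w6.npy',m,allow_pickle=True)
A=cv2.resize(w[60:300,80:432,::-1],(440,300));B=cv2.resize(sd[100:300,140:380,::-1],(360,300))
C=cv2.resize(tp[90:190,90:290,::-1],(600,300))
o=np.zeros((600,800,3),np.uint8);o[:300,:440]=A;o[:300,440:]=B;o[300:,:600]=C
cv2.imwrite('pics/w6.png',o)
```

```text
24.25 [0.44375295 0.09236911 0.15583774] [ 0.18641314  0.7155628  -2.61688164] 0.32709924228720716
```

View pics/w6.png

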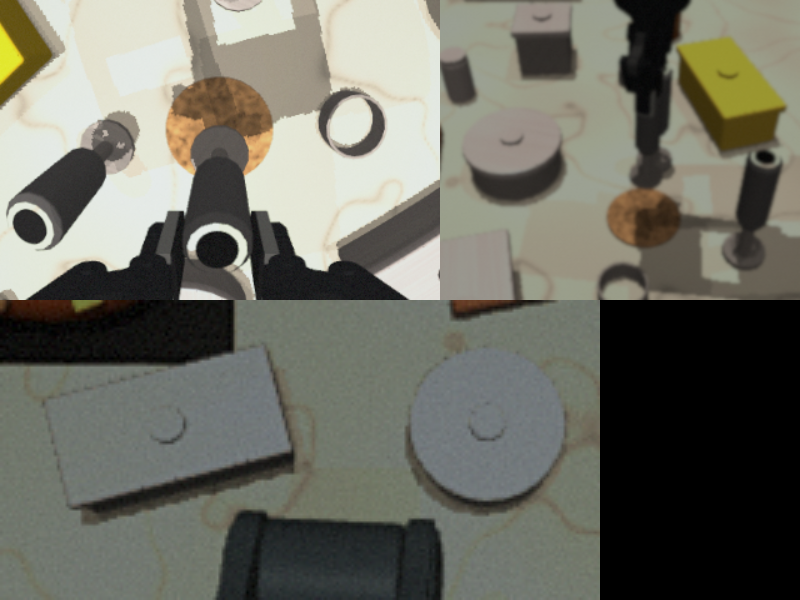

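The foot at (220,148) is over the cork at (219,128) once parallax is allowed for, and both tins are where they stood. I'll descend and set it down.

move_arm([
  {"dx":0,"dy":0,"dz":-0.5,"rx":0,"ry":0,"rz":0},
  {"dx":0,"dy":0,"dz":-0.5,"rx":0,"ry":0,"rz":0},
  {"dx":0,"dy":0,"dz":-0.5,"rx":0,"ry":0,"rz":0},
  {"dx":0,"dy":0,"dz":-0.5,"rx":0,"ry":0,"rz":0},
  {"dx":0,"dy":0,"dz":-0.4,"rx":0,"ry":0,"rz":0},
  {"dx":0,"dy":0,"dz":-0.2,"rx":0,"ry":0,"rz":0},
  {"dx":0,"dy":0,"dz":-0.12,"rx":0,"ry":0,"rz":0},
  {"dx":0,"dy":0,"dz":-0.04,"rx":0,"ry":0,"rz":0},
  {"dx":0,"dy":0,"dz":0,"rx":0,"ry":0,"rz":0},
  {"dx":0,"dy":0,"dz":0,"rx":0,"ry":0,"rz":0},
])

```text
t: 25.65
tcp_pos: [0.4437, 0.0925, 0.0883]
tool_rot: [0.141, 0.99, 0.0, 0.0]
force: [0.4, -0.3, -2.6]
finger_gap: 0.327
gripper_force: 40.0
```

move_arm([
  {"dx":0,"dy":0,"dz":-0.02,"rx":0,"ry":0,"rz":0},
  {"dx":0,"dy":0,"dz":-0.02,"rx":0,"ry":0,"rz":0},
  {"dx":0,"dy":0,"dz":-0.02,"rx":0,"ry":0,"rz":0},
  {"dx":0,"dy":0,"dz":0,"rx":0,"ry":0,"rz":0},
  {"dx":0,"dy":0,"dz":0,"rx":0,"ry":0,"rz":0},
  {"dx":0,"dy":0,"dz":0,"rx":0,"ry":0,"rz":0},
  {"dx":0,"dy":0,"dz":0,"rx":0,"ry":0,"rz":0},
  {"dx":0,"dy":0,"dz":0,"rx":0,"ry":0,"rz":0},
  {"dx":0,"dy":0,"dz":0,"rx":0,"ry":0,"rz":0},
  {"dx":0,"dy":0,"dz":0,"rx":0,"ry":0,"rz":0},
])

```text
t: 26.9
tcp_pos: [0.4435, 0.0925, 0.0865]
tool_rot: [0.141, 0.99, 0.0, 0.0]
force: [-0.5, -0.2, -3.2]
finger_gap: 0.33
gripper_force: 40.0
```

move_arm([
  {"dx":0,"dy":0,"dz":-0.04,"rx":0,"ry":0,"rz":0},
  {"dx":0,"dy":0,"dz":-0.04,"rx":0,"ry":0,"rz":0},
  {"dx":0,"dy":0,"dz":-0.02,"rx":0,"ry":0,"rz":0},
  {"dx":0,"dy":0,"dz":-0.02,"rx":0,"ry":0,"rz":0},
  {"dx":0,"dy":0,"dz":-0.02,"rx":0,"ry":0,"rz":0},
  {"dx":0,"dy":0,"dz":-0.02,"rx":0,"ry":0,"rz":0},
  {"dx":0,"dy":0,"dz":-0.01,"rx":0,"ry":0,"rz":0},
  {"dx":0,"dy":0,"dz":0,"rx":0,"ry":0,"rz":0},
  {"dx":0,"dy":0,"dz":0,"rx":0,"ry":0,"rz":0},
  {"dx":0,"dy":0,"dz":0,"rx":0,"ry":0,"rz":0},
])

```text
t: 28.15
tcp_pos: [0.4437, 0.0925, 0.0824]
tool_rot: [0.141, 0.99, 0.0, 0.0]
force: [-0.1, -0.3, 0.8]
finger_gap: 0.332
gripper_force: 40.2
```

It is standing on the pad. I'll open in two steps, then rise.

move_arm([
  {"dx":0,"dy":0,"dz":0,"rx":0,"ry":0,"rz":0},
  {"dx":0,"dy":0,"dz":0,"rx":0,"ry":0,"rz":0},
  {"dx":0,"dy":0,"dz":0,"rx":0,"ry":0,"rz":0},
  {"dx":0,"dy":0,"dz":0,"rx":0,"ry":0,"rz":0},
  {"dx":0,"dy":0,"dz":0,"rx":0,"ry":0,"rz":0},
  {"dx":0,"dy":0,"dz":0,"rx":0,"ry":0,"rz":0},
  {"dx":0,"dy":0,"dz":0,"rx":0,"ry":0,"rz":0},
  {"dx":0,"dy":0,"dz":0,"rx":0,"ry":0,"rz":0},
  {"dx":0,"dy":0,"dz":0,"rx":0,"ry":0,"rz":0},
  {"dx":0,"dy":0,"dz":0,"rx":0,"ry":0,"rz":0},
], claw=50)

```text
t: 29.4
tcp_pos: [0.4435, 0.0925, 0.0822]
tool_rot: [0.141, 0.99, -0.0, -0.0]
force: [0.1, -1.0, -0.5]
finger_gap: 0.503
gripper_force: 0.0
```

move_arm([
  {"dx":0,"dy":0,"dz":0,"rx":0,"ry":0,"rz":0},
  {"dx":0,"dy":0,"dz":0,"rx":0,"ry":0,"rz":0},
  {"dx":0,"dy":0,"dz":0,"rx":0,"ry":0,"rz":0},
  {"dx":0,"dy":0,"dz":0,"rx":0,"ry":0,"rz":0},
  {"dx":0,"dy":0,"dz":0,"rx":0,"ry":0,"rz":0},
  {"dx":0,"dy":0,"dz":0.2,"rx":0,"ry":0,"rz":0},
  {"dx":0,"dy":0,"dz":0.4,"rx":0,"ry":0,"rz":0},
  {"dx":0,"dy":0,"dz":0.6,"rx":0,"ry":0,"rz":0},
  {"dx":0,"dy":0,"dz":0.6,"rx":0,"ry":0,"rz":0},
  {"dx":0,"dy":0,"dz":0.6,"rx":0,"ry":0,"rz":0},
], claw=100)

```text
t: 30.65
tcp_pos: [0.4436, 0.0925, 0.1435]
tool_rot: [0.141, 0.99, 0.0, 0.0]
force: [0.4, 0.4, 0.1]
finger_gap: 1.0
gripper_force: 0.0
```

move_arm([
  {"dx":0,"dy":0,"dz":0.8,"rx":0,"ry":0,"rz":0},
  {"dx":0,"dy":0,"dz":0.8,"rx":0,"ry":0,"rz":0},
  {"dx":0,"dy":0,"dz":0.8,"rx":0,"ry":0,"rz":0},
  {"dx":0,"dy":0,"dz":0.8,"rx":0,"ry":0,"rz":0},
  {"dx":0,"dy":0,"dz":0.8,"rx":0,"ry":0,"rz":0},
  {"dx":0,"dy":0,"dz":0.4,"rx":0,"ry":0,"rz":0},
  {"dx":0,"dy":0,"dz":0.2,"rx":0,"ry":0,"rz":0},
  {"dx":0,"dy":0,"dz":0,"rx":0,"ry":0,"rz":0},
  {"dx":0,"dy":0,"dz":0,"rx":0,"ry":0,"rz":0},
  {"dx":0,"dy":0,"dz":0,"rx":0,"ry":0,"rz":0},
])

```text
t: 31.9
tcp_pos: [0.4431, 0.0925, 0.2567]
tool_rot: [0.141, 0.99, -0.0, -0.001]
force: [0.4, -0.3, 0.1]
finger_gap: 0.998
gripper_force: 0.0
```

Run:
```python
from h import *
s=sensors.sense();w=save('wrist','w7.png');sd=save('side','s7.png')
print(s['t'],s['tcp_pos'],s['force'],s['finger_gap'])
A=cv2.resize(w[:,:,::-1],(400,300));B=cv2.resize(sd[:,:,::-1],(400,300))
cv2.imwrite('pics/w7.png',np.hstack([A,B]))
```

```text
31.9 [0.44305478 0.09247432 0.25665494] [ 0.42393288 -0.31402877  0.05018538] 0.9983995000949676
```

View pics/w7.png

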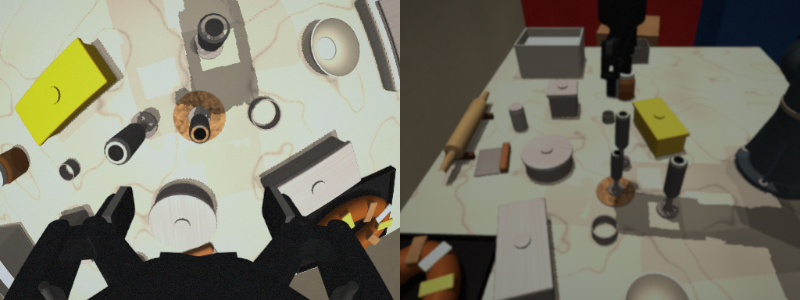

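The thermometer stands upright on the cork, at wrist view (200,125) and side view (616,185). The tins are in place and the gripper is clear.

```bash
python3 -c "
from station import order
print(order.sign_off())"
```

```text
the job is handed in; nothing more can be done
None
```

The job is done and handed in at about 32 s: the smallest thermometer touched the long tin's boss, then the round tin's, gently and for over a second each, and now stands upright on the cork pad, released, with both tins where they stood.

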